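# Tip the meter fittings tote into the catch tray

### The job

Slide the low steel catch tray fully home under the blue scanner bridge, then tip the red tote over the yellow edge stop, keeping its lower edge at the stop and letting it down under control, so that the nut, plug and gasket all slide out into the tray. Leave the empty tote lying on its side over the stop, let go of it, and leave everything else where it stands.

Things in the scene. Friction and masses are not known exactly. Their poses are not given: they have to be found in the camera images.
- station: Fixed tipping station, one piece; origin at counter level, z up, x away from the robot (within 0.2 rad), y to the left. Coordinates called 'station' are mm in this frame. Grey plinth: top z=50, x -115..135, y -400..0. Tray lane on the counter to its left, x -80..80, y from 8 on. Green meter case on the plinth: x -75..75, y -360..-190, top z=260 with its unions.
- stop_edge (a point): Middle of the upper edge, facing the tote, of the fixed yellow edge stop: station (0,0,60), axes as station. The stop spans station x -70..70, y 0..8, top z=60, which is 10 mm above the plinth.
- lane_end (a point): Lane's closed end: foot of the edge stop's lane-side face, station (0,8,0). The lane runs from here to station +y, open at y=380, between rails 15 high and 12 thick along x=-80 and x=80.
- tray_home (a point): Where the tray's origin is when the tray is fully home: station (0,136,0), axes as station. The tray meets the lane's closed end 3 mm beyond it.
- bridge (a point): Blue scanner bridge across the lane; this point: middle of its lower outer edge, station (0,262,36). Bridge: station y 232..262, underside z=36, top z=147, legs at x -118..-92 and 92..118.
- jig_plate (a point): Cam lock jig's dark steel head plate over the meter case; this point: middle of its lower edge on the tote's side, station (0,-145,275). Plate: z 275..291, x -113..113, y -365..-145, on two columns at y=-255; cam with black lever on top, y -395..-250, up to z=365.
- tray: Loose open steel catch tray, 150 (x) by 250 (y) by 28 high, walls and floor 4 thick, about 0.5 kg; origin centre of its underside, axes along the station's. Starts 60 to 100 mm short of home in the lane (5 mm play each side). Push the middle of its outer wall (tray y=125) along station -y; at home that wall is level with the bridge's outer face, so the hand must lean out, toward station +y.
- tote: Loose open-topped red tote, 80 (x) by 85 (y) by 120 high, walls 3 thick, about 0.45 kg, on the plinth 4 to 12 mm short of the edge stop; origin centre of its underside, its +y side faces the stop and lane. Tipped about the stop's upper edge (top turning to station +y) by about 120 degrees, its mouth comes to rest on the tray floor.
- tote_bar (a point): Middle of the tote's round handle bar, tote (0,-77.5,135): steel, 12 mm thick, parallel to tote x, free over 60 mm between its brackets, 35 mm out from the wall away from the stop and 15 mm above the rim. It turns in the fingers like a hinge. The jig's head plate hangs 90 mm above and beside it, so the hand must lean toward station +y when taking it.
- tote_heel (a point): Middle of the tote's lower edge on the stop side, tote (0,42.5,0).
- nut: Brass swivel nut, 30 across, 20 high, 60 g, oiled and slippery, starts in the tote; origin centre of its underside.
- plug: Steel test plug, 20 diameter, 34 high, 60 g, oiled and slippery, starts upright in the tote; origin centre of its underside.
- gasket: Orange gasket ring, 36 outside, 22 inside, 7 thick, 20 g, slippery, starts in the tote; origin centre of its underside.
- oil_bottle: Bystander, must stay put: yellow bottle, 48 diameter, 110 high, on the far side of the lane.
- grease_jar: Bystander, must stay put: amber jar, 60 diameter, 60 high, on the near side of the lane.
- spanner: Bystander, must stay put: spanner 150 long lying in front of the plinth.
- regulator: Bystander, must stay put: aluminium regulator dome, 72 diameter, 57 high, in front of the plinth.
- brass_cap: Bystander, must stay put: brass cap, 26 diameter, 20 high, on the plinth beyond the tote.
- gauge_block: Bystander, must stay put: blue block 50 by 35 by 30, on the far side of the lane.
Not all that is in view belongs to the job. Leave any turquoise look-alike of the tote alone.

How it is judged:
By the outcome, as a careful person would: the job done as asked, in the order asked, and still so for the second after the job is handed in, with the robot touching nothing.
It also fails if it takes over 56 s, if anything falls off the work surface, if the arm or the gripper's body presses on something with over 40 N, if the wrist force passes 120 N, or if a joint passes its speed limit or range.

### The arm

A 6-joint arm with a two-finger parallel gripper is mounted at the origin on the work surface. World frame = base frame: x ahead of the robot, y to its left, z up, the work surface at z = 0. Lengths are in m, angles in rad, forces in N, time in s.
With the tool pointing down it reaches from about 0.35 to 0.85 m from the base axis. Payload 8.1 kg.
Tool frame: the origin (TCP) lies between the finger pads; the fingertips stand 11 mm ahead of it and the grasp point (between the pads) lies 8 mm behind it; z points along the fingers, y is the line along which they close (so a half turn about z gives the same grasp; the last joint's range is limited). The gripper opens to 85 mm and grips with 20 to 120 N. Pads are 22 mm wide; open, the fingers measure 114 mm over their backs; the gripper's body (76 mm by 85 mm) begins 54 mm behind the grasp point. The pads swing forward as they close: fully open they stand 13 mm farther back than shut.
Start: joints at [1.144, 0.13, 1.488, -0, 1.523, -0.085], TCP at [0.201, 0.565, 0.242] pointing down, gripper open.
Joint ranges: [-2.96, 2.96], [-0.89, 2.26], [0.02, 2.5], [-1.34, 4.48], [0, 2.73], [-2.66, 2.66]. Speed limits (rad/s): [2.39, 2.39, 2.79, 3.14, 3.14, 3.14].

### API

Orientations are given as a unit quaternion [w, x, y, z].
In Python, from bench import telemetry, snapshot, env gives the robot as it stands.
- The arm moves only by the tool carry_out, never from a script. Its arguments are lists of equal length, an entry for each row: "jaw": the gripper command: -1 is shut, 1 is fully open, values between are in proportion; "xyz": the shift along the tool's x, y, z each as a share of 0.75 m, from -1 to 1, a list of three; "rotation": the turn, a rotation vector about the tool's x, y, z each as a share of 60 degrees, from -1 to 1, a list of three. In form: {"jaw": [jaw, ...], "xyz": [[dx, dy, dz], ...], "rotation": [[rx, ry, rz], ...]}. A call has 1 to 5 rows; each row shifts and turns the commanded pose from where the row before left it, along the tool's axes as they then stand; what a row does not reach is not made up. A row lasts 1/10 s, in which the tool goes at most 50 mm and 8.59 degrees, less where a joint would pass 70% of its speed; a pose out of reach is approached as far as the arm can. A call with a number of a shift or a turn outside -1 to 1 is refused whole. A call with a gripper value outside its range is refused whole. The fingers move at their own pace and stop on an object; "grip_force" is the grip in N (left out, the last holds). Time passes only in rows, so rows that do not move let the fingers close. It gives the time, the measured TCP pose, the force, the opening and the grip force at its end, in the units of the state.
- telemetry.get_obs(): the state, without advancing time (a new reading comes with each control period).
- snapshot(name): name is "scene" or "top" or "wrist"; returns a dict with "image" (384x512x3 uint8, red, green, blue), "K" (3x3 intrinsics, pixels), "D" ([k1, k2, p1, p2, k3] as OpenCV has them; the pictures are not rectified), "xyz" and "orientation" of the camera in the world; the wrist camera has in their place "mount" (4x4, takes a point from camera to tool coordinates, whose origin is the TCP and whose axes are the flange's). Camera axes: x right, y down, z forward; pixel columns grow to the right and rows downward; lengths in m; the calibration is good to about 2 mm. A picture is of the moment at which its call begins: read the wrist's pose just before it. There is no depth.
- env.job_done(): hands the job in; it is judged then, once.
The state is a dict: "time_s": time; "joint_pos": joint angles; "joint_vel": joint speeds; "tau": joint torques, N m; "position": TCP position; "tcp_rot": TCP orientation; "ft_force": force on the tool from outside, world axes, zero at the start; "wrist_torque": the same for the moment, N m; "grip_width": finger opening in m; "finger_force": force on a finger pad.
Only numpy, scipy, OpenCV 4.12 (cv2) and the standard library are available. Lean on these libraries where they do the work, as an engineer would, in place of code of your own. Each camera call takes 0.05 s, during which the arm holds its last target. There are 200 camera calls.

## Working session

There is one attempt and no reset: what is moved stays moved. The work goes in short steps, Python scripts to look and compute and a tool call to move; the robot and the scene stay as the last step left them, time stands still between calls to the robot, and variables do not carry over. Pictures are saved under pics/ and viewed, at most 10 in all, crops included, and the job is handed in when it is done.

Besides the shell and the picture viewer there is one more tool, called after "Call:" as name(argument=value, ...) on one line, values as JSON. carry_out: Moves the arm, as the interface text tells. Shift numbers are shares of 0.75 m and turn numbers shares of 60 degrees, none past 1 either way. Its arguments: {"type":"object","properties":{"jaw":{"type":"array"},"xyz":{"type":"array"},"rotation":{"type":"array"},"grip_force":{"type":"number"}},"required":["jaw","xyz","rotation"]}

```bash
ls; mkdir -p pics; python3 - <<'E'
from bench import telemetry, snapshot
import cv2,numpy as np,pickle
print(telemetry.get_obs())
d={}
for n in ["scene","top","wrist"]:
    s=snapshot(n); d[n]=s
    print(n,{k:(np.round(np.array(v),4).tolist()) for k,v in s.items() if k!='image'})
    cv2.imwrite(f"pics/{n}0.png",s["image"][:,:,::-1])
pickle.dump(d,open("s0.pkl","wb"))
for n in ["scene","top"]:
    cv2.imwrite(f"pics/{n}0b.png",cv2.resize(d[n]["image"][:,:,::-1],(800,600),interpolation=cv2.INTER_CUBIC))
E
```

```text
pics
{'time_s': 0.0, 'joint_pos': array([ 1.14361049e+00,  1.31203629e-01,  1.48930336e+00,  1.95031889e-05,
        1.52299240e+00, -8.54131209e-02]), 'joint_vel': array([ 5.69442077e-05,  7.22464986e-04, -1.50321308e-03, -1.38217341e-03,
       -1.65936627e-03,  1.57168328e-03]), 'tau': array([-1.08735101e-03, -5.69415343e+01, -5.00541544e+01, -2.98358373e-04,
        1.50267337e-02,  1.77766810e-05]), 'position': array([0.20085014, 0.56481145, 0.24120583]), 'tcp_rot': array([-2.51103091e-04,  1.70056254e-01,  9.85433895e-01, -9.19756553e-04]), 'ft_force': array([ 0.56927237, -0.32592497,  0.7556424 ]), 'wrist_torque': array([-0.04398096,  0.02543067, -0.00677266]), 'finger_force': 0.0, 'grip_width': 0.08548786649194816}
scene {'K': [[350.8374, 0.0, 257.6678], [0.0, 350.8374, 188.9883], [0.0, 0.0, 1.0]], 'D': [-0.0333, 0.0, 0.0, 0.0, 0.0], 'xyz': [1.3082, 0.3493, 0.8081], 'orientation': [-0.2247, 0.4451, 0.7677, -0.4025]}
top {'K': [[392.6978, 0.0, 254.9224], [0.0, 392.6978, 198.2937], [0.0, 0.0, 1.0]], 'D': [-0.0936, 0.0, 0.0, 0.0, 0.0], 'xyz': [0.4459, -0.0919, 1.2063], 'orientation': [0.0347, -0.7038, 0.7088, -0.0318]}
wrist {'K': [[319.2128, 0.0, 252.9944], [0.0, 319.2128, 192.5253], [0.0, 0.0, 1.0]], 'D': [0.0304, 0.0, 0.0, 0.0, 0.0], 'mount': [[0.0012, -0.9596, -0.2815, 0.0721], [1.0, 0.0009, 0.0009, 0.0005], [-0.0006, -0.2815, 0.9596, -0.132], [0.0, 0.0, 0.0, 1.0]]}
```

View pics/scene0b.png

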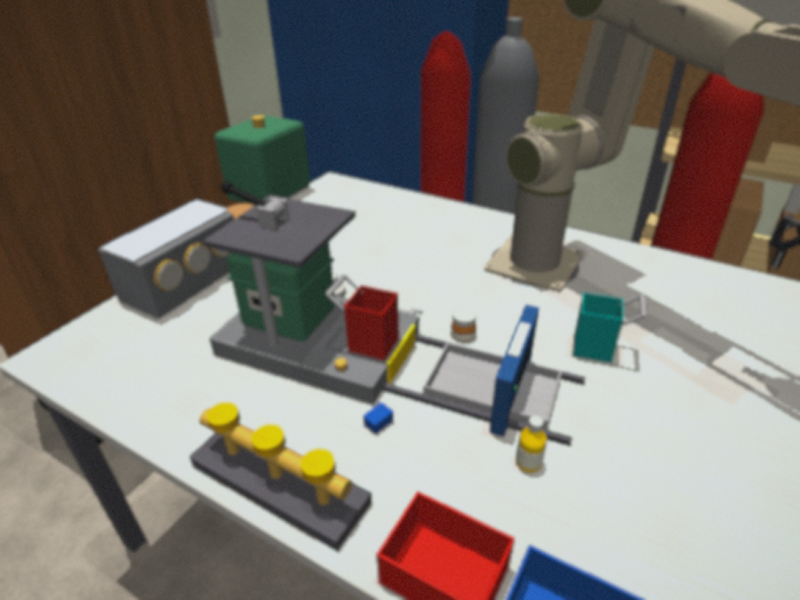

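View pics/top0b.png

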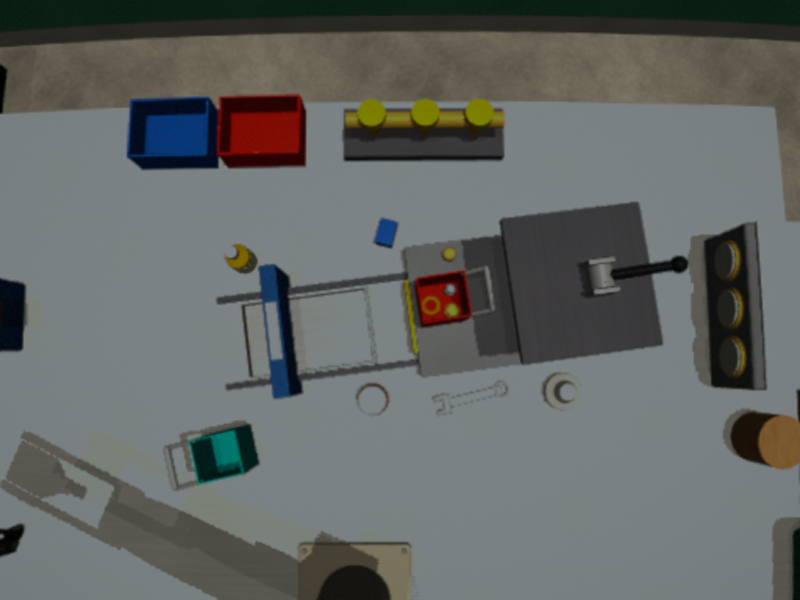

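The scene view shows the tray under the blue bridge, the red tote against the yellow stop and the jig behind it. In the top view, image right is world -y. The tote is at about (443,297) and the tray spans about (245..375, 290..375) in the 800 px picture. I'll enlarge the top view next.

```bash
python3 - <<'E'
import pickle,cv2,numpy as np
im=pickle.load(open("s0.pkl","rb"))["top"]["image"][:,:,::-1]
c=im[125:260,135:335]; c=cv2.convertScaleAbs(cv2.resize(c,None,fx=4,fy=4,interpolation=cv2.INTER_CUBIC),alpha=1.4)
for u in range(0,200,20): cv2.putText(c,str(135+u),(u*4,10),0,.35,(0,0,255),1); c[::8,u*4]=(0,0,255)
for v in range(0,135,20): cv2.putText(c,str(125+v),(0,v*4+10),0,.35,(0,0,255),1); c[v*4,::8]=(0,0,255)
cv2.imwrite("pics/topcrop.png",c)
E
```

```text
(no output)
```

View pics/topcrop.png

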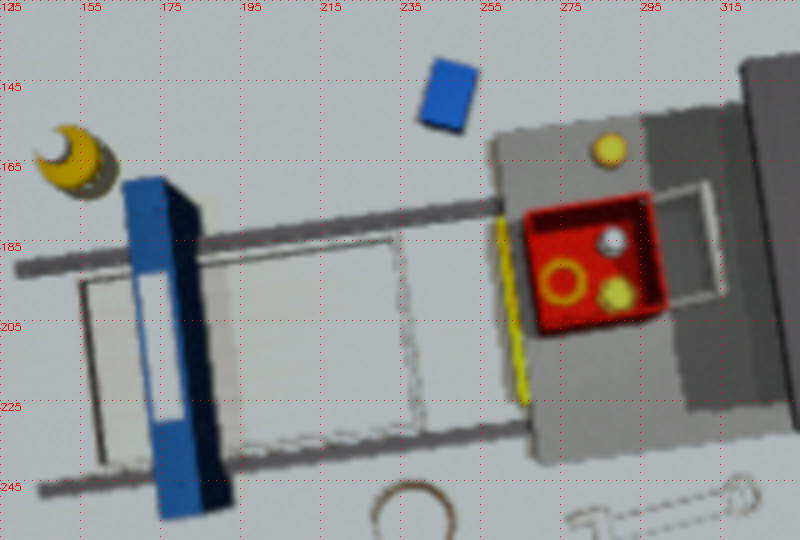

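```bash
cat > h.py <<'E'
import numpy as np,cv2,pickle
from scipy.spatial.transform import Rotation as R
from scipy.optimize import least_squares
def q2R(q): return R.from_quat([q[1],q[2],q[3],q[0]])
def proj(s,P):
    M=q2R(s["orientation"]).as_matrix(); Pc=(np.atleast_2d(P)-s["xyz"])@M
    return cv2.projectPoints(Pc.reshape(-1,1,3),np.zeros(3),np.zeros(3),np.array(s["K"]),np.array(s["D"]))[0][:,0]
def pose(p,P):  # p=x,y,yaw(m)
    return R.from_euler('z',p[2]).apply(np.array(P,float)/1000)+[p[0],p[1],0]
def fit(s,P,uv,p0=(0.45,0,0)):
    return least_squares(lambda p:(proj(s,pose(p,P))-uv).ravel(),p0,loss='soft_l1')
E
python3 - <<'E'
from h import *
s=pickle.load(open("s0.pkl","rb"))["top"]
c=lambda a:np.array(a)/4+[135,125]
P=[(92,380,15),(80,380,15),(-80,380,15),(-92,380,15),(135,0,50),(-115,0,50),(70,4,60),(-70,4,60),(118,262,147),(118,232,147),(-118,262,147),(-118,232,147),(113,-145,291),(113,-365,291),(-113,-365,291),(-113,-145,291)]
uv=np.vstack([c([(15,263),(17,277),(38,484),(41,497),(496,138),(535,464),(500,217),(525,404),(123,180),(163,177),(160,519),(200,514)]),np.array([(501,219),(639,203),(662,346),(523,362)])/1.5625])
f=fit(s,P,uv); print(f.x); print(np.round(f.fun.reshape(-1,2),1).tolist())
np.save("st.npy",f.x)
t=f.x
# tote: station-> origin offset dx,dy,dyaw, z=50
Pt=np.array([(40,42.5,120),(40,-42.5,120),(-40,-42.5,120),(-40,42.5,120)]); ut=c([(524,211),(650,192),(666,312),(540,335)])
Pb=np.array([(30,-77.5,135),(-30,-77.5,135)]); ub=c([(709,183),(722,294)])
def tp(q,P,z): return pose(t,R.from_euler('z',q[2]).apply(np.array(P,float))+[q[0]*1000,q[1]*1000,z])
g=least_squares(lambda q:(proj(s,tp(q,np.vstack([Pt,Pb]),50))-np.vstack([ut,ub])).ravel(),[0,-.05,0]);print("tote",g.x,np.round(g.fun.reshape(-1,2),1).tolist())
Pr=[(75,125,28),(-75,125,28),(75,-125,28),(-75,-125,28)];ur=c([(80,283),(104,465),(395,240),(424,430)])
g2=least_squares(lambda q:(proj(s,tp(q,Pr,0))-ur).ravel(),[0,.2,0]);print("tray",g2.x,np.round(g2.fun.reshape(-1,2),1).tolist())
E
```

```text
[ 0.54155575 -0.11589414  0.12284499]
[[-0.6, -0.6], [-0.7, -0.3], [-0.5, -0.2], [-0.8, 0.5], [-0.3, -1.4], [1.0, 0.6], [0.2, -0.1], [0.2, 0.4], [-0.7, -0.3], [0.0, -1.0], [-0.5, 0.9], [0.5, 0.8], [-0.0, -0.4], [0.8, -1.1], [1.9, 0.1], [-0.0, 2.4]]
tote [ 0.01679276 -0.05168654  0.0226109 ] [[-0.2, 0.2], [-0.2, 0.2], [0.7, -0.3], [0.5, -1.2], [-0.7, 3.2], [-0.1, -2.1]]
tray [-0.0041595   0.20393328  0.0010664 ] [[-1.0, -1.4], [-1.6, 2.3], [1.7, -1.4], [0.8, 0.4]]
```

```bash
cat >> h.py <<'E'
import json,sys
st=np.load("st.npy") if __import__("os").path.exists("st.npy") else None
def target(p,th,off):
    """station point p (mm) for the tool point `off` mm ahead of TCP, lean th deg toward +y -> world TCP pos, Rotation"""
    t=np.radians(th); s,c=np.sin(t),np.cos(t)
    M=np.array([[-1,0,0],[0,c,-s],[0,-s,-c]]).T
    M=np.column_stack([[-1,0,0],[0,c,-s],[0,-s,-c]])
    Rw=R.from_euler('z',st[2])*R.from_matrix(M)
    return pose(st,p)-Rw.as_matrix()[:,2]*off/1000,Rw
def now(o):
    """measured TCP -> world pos, rot; use station() for station coords"""
    return np.array(o["position"]),q2R(o["tcp_rot"])
def station(P): return R.from_euler('z',-st[2]).apply(np.array(P)-[st[0],st[1],0])*1000
def plan(wps,jaw,start=None,mm=45,deg=8):
    from bench import telemetry
    p,r=now(telemetry.get_obs()) if start is None else start
    rows=[]
    for w in wps:
        P,Q=target(*w[:3]); m=w[3] if len(w)>3 else mm
        rv=(r.inv()*Q).as_rotvec(); n=int(max(1,np.ceil(max(np.linalg.norm(P-p)*1000/m,np.degrees(np.linalg.norm(rv))/deg))))
        p0,r0=p.copy(),r
        for i in range(1,n+1):
            pi=p0+(P-p0)*i/n; ri=r0*R.from_rotvec(rv*i/n)
            d=np.round(r.inv().apply(pi-p)/0.75,3); t=np.round((r.inv()*ri).as_rotvec()/np.radians(60),3)
            rows.append((d+0.).tolist()+(t+0.).tolist())
            p=p+r.apply(d*0.75); r=r*R.from_rotvec(t*np.radians(60))
    for k in range(0,len(rows),5):
        b=rows[k:k+5]; print(json.dumps({"jaw":[jaw]*len(b),"xyz":[x[:3] for x in b],"rotation":[x[3:] for x in b]}))
    return p,r
E
python3 - <<'E'
from h import *
s=pickle.load(open("s0.pkl","rb"))["top"]
def ray(uv,z):
    n=cv2.undistortPoints(np.array([[uv]],float),np.array(s["K"]),np.array(s["D"]))[0,0]
    d=q2R(s["orientation"]).apply([n[0],n[1],1]); o=np.array(s["xyz"]); return o+d*(z-o[2])/d[2]
print("turq",station(ray((142,291),.12)),"turqbar",station(ray((112,300),.13)), "bottle",station(ray((152,164),.1)),"jar",station(ray((238.5,255.5),.05)))
plan([((0,375,110),45,11),((0,350,14),45,11)],-1)
E
```

```text
turq [-203.88319103  369.16379234  120.        ] turqbar [-217.67546154  452.37539012  130.        ] bottle [148.94447359 307.90180807 100.        ] jar [-143.47786122   96.0066419    50.        ]
{"jaw": [-1, -1, -1, -1, -1], "xyz": [[-0.05, -0.025, 0.017], [-0.049, -0.025, 0.019], [-0.048, -0.026, 0.022], [-0.046, -0.026, 0.025], [-0.044, -0.026, 0.028]], "rotation": [[0.073, -0.017, -0.042], [0.074, -0.018, -0.042], [0.073, -0.017, -0.042], [0.074, -0.018, -0.042], [0.073, -0.017, -0.042]]}
{"jaw": [-1, -1, -1, -1, -1], "xyz": [[-0.042, -0.026, 0.031], [-0.041, -0.025, 0.033], [-0.039, -0.025, 0.036], [-0.037, -0.023, 0.039], [-0.036, -0.021, 0.041]], "rotation": [[0.074, -0.018, -0.042], [0.073, -0.017, -0.042], [0.074, -0.018, -0.042], [0.073, -0.017, -0.042], [0.074, -0.018, -0.042]]}
{"jaw": [-1, -1, -1], "xyz": [[0.0, 0.022, 0.038], [0.0, 0.022, 0.038], [0.0, 0.023, 0.038]], "rotation": [[0.0, 0.0, 0.0], [0.0, 0.0, 0.0], [0.0, 0.0, 0.0]]}
```

Call:
carry_out(jaw=[-1,-1,-1,-1,-1], xyz=[[-0.05,-0.025,0.017],[-0.049,-0.025,0.019],[-0.048,-0.026,0.022],[-0.046,-0.026,0.025],[-0.044,-0.026,0.028]], rotation=[[0.073,-0.017,-0.042],[0.074,-0.018,-0.042],[0.073,-0.017,-0.042],[0.074,-0.018,-0.042],[0.073,-0.017,-0.042]])

```text
time_s: 0.65
position: [0.3494, 0.414, 0.1799]
tcp_rot: [0.012, 0.057, 0.979, -0.197]
ft_force: [-0.1, 0.3, 0.3]
grip_width: 0.0121
finger_force: 0.0
```

Call:
carry_out(jaw=[-1,-1,-1,-1,-1], xyz=[[-0.042,-0.026,0.031],[-0.041,-0.025,0.033],[-0.039,-0.025,0.036],[-0.037,-0.023,0.039],[-0.036,-0.021,0.041]], rotation=[[0.074,-0.018,-0.042],[0.073,-0.017,-0.042],[0.074,-0.018,-0.042],[0.073,-0.017,-0.042],[0.074,-0.018,-0.042]])

```text
time_s: 1.15
position: [0.496, 0.2635, 0.1176]
tcp_rot: [0.024, -0.058, 0.922, -0.383]
ft_force: [-0.2, -0.2, 0.5]
grip_width: 0.0
finger_force: 0.0
```

```bash
python3 - <<'E'
from h import *
from bench import telemetry, snapshot
o=telemetry.get_obs(); p,r=now(o)
z=r.as_matrix()[:,2]
print(station(p+z*.011), np.round(R.from_euler('z',-st[2]).apply(z),3), np.round(o["joint_pos"],2),o["time_s"],o["grip_width"],o["ft_force"])
s=snapshot("wrist"); pickle.dump((o,s),open("w1.pkl","wb")); cv2.imwrite("pics/w1.png",cv2.resize(s["image"][:,:,::-1],(800,600)))
plan([((0,350,14),45,11)],-1)
E
```

```text
[  1.28759789 374.34096953 109.85558252] [ 0.001 -0.708 -0.706] [ 0.76  0.57  1.38 -0.61  1.7  -0.85] 1.15 3.0037824199760877e-05 [-0.21440272 -0.16412279  0.52333679]
{"jaw": [-1, -1, -1], "xyz": [[0.001, 0.023, 0.035], [0.001, 0.024, 0.034], [0.0, 0.023, 0.035]], "rotation": [[-0.004, -0.001, 0.002], [-0.003, 0.0, 0.002], [-0.004, -0.001, 0.002]]}
```

View pics/w1.png

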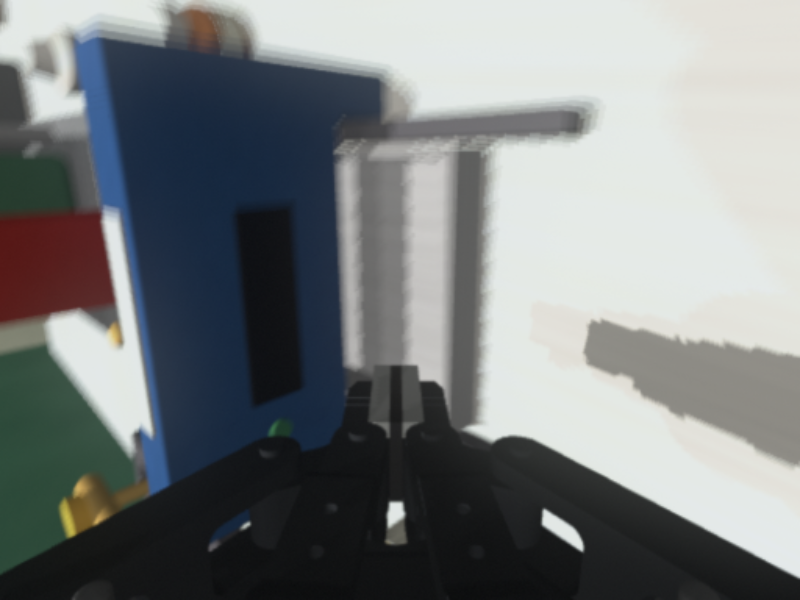

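The wrist view shows the bridge's outer face, with the tray's outer wall band right of it (top edge x≈455, foot x≈490, y 150–425). The shut fingertips are at (395,370).

```bash
cat >> h.py <<'E'
def wray(o,s,uv,axis,val):
    """wrist picture pixel -> station point on plane axis=val (mm)"""
    p,r=now(o); n=cv2.undistortPoints(np.array([[uv]],float),np.array(s["K"]),np.array(s["D"]))[0,0]
    m=np.array(s["mount"]); c=p+r.apply(m[:3,3]); d=r.apply(m[:3,:3]@[n[0],n[1],1])
    c=station(c); d=R.from_euler('z',-st[2]).apply(d); return c+d*(val-c[axis])/d[axis]
E
python3 - <<'E'
from h import *
o,s=pickle.load(open("w1.pkl","rb"))
for uv,z in [((453,155),28),((452,400),28),((490,155),0),((476,400),0),((338,160),36),((590,108),15),((378,75),147)]: print(uv,z,wray(o,s,np.array(uv)/1.5625,2,z).round(1))
E
```

```text
(453, 155) 28 [-69.8 329.1  28. ]
(452, 400) 28 [ 49.9 333.8  28. ]
(490, 155) 0 [-69.7 329.4  -0. ]
(476, 400) 0 [ 62.1 329.    0. ]
(338, 160) 36 [-66.9 257.1  36. ]
(590, 108) 15 [-86.8 383.9  15. ]
(378, 75) 147 [-83.4 407.6 147. ]
```

Call:
carry_out(jaw=[-1,-1,-1], xyz=[[0.001,0.023,0.035],[0.001,0.024,0.034],[0.0,0.023,0.035]], rotation=[[-0.004,-0.001,0.002],[-0.003,0.0,0.002],[-0.004,-0.001,0.002]])

```text
time_s: 1.5
position: [0.4957, 0.2468, 0.0243]
tcp_rot: [0.026, -0.054, 0.925, -0.376]
ft_force: [-1.1, 0.0, 0.3]
grip_width: -0.0003
finger_force: 0.0
```

```bash
python3 - <<'E'
from h import *
plan([((0,344,13),45,11,6),((0,284,13),45,11,6.5)],-1)
E
```

```text
{"jaw": [-1, -1, -1, -1, -1], "xyz": [[-0.001, -0.003, 0.005], [0.0, -0.004, 0.006], [-0.001, -0.003, 0.005], [0.0, -0.006, 0.006], [0.0, -0.005, 0.005]], "rotation": [[0.004, 0.001, -0.002], [0.004, 0.001, -0.003], [0.004, 0.001, -0.002], [0.0, 0.0, 0.0], [0.0, 0.0, 0.0]]}
{"jaw": [-1, -1, -1, -1, -1], "xyz": [[0.0, -0.006, 0.006], [0.0, -0.006, 0.006], [0.0, -0.005, 0.005], [0.0, -0.006, 0.006], [0.0, -0.005, 0.006]], "rotation": [[0.0, 0.0, 0.0], [0.0, 0.0, 0.0], [0.0, 0.0, 0.0], [0.0, 0.0, 0.0], [0.0, 0.0, 0.0]]}
{"jaw": [-1, -1, -1], "xyz": [[0.0, -0.006, 0.005], [0.0, -0.006, 0.006], [0.0, -0.005, 0.006]], "rotation": [[0.0, 0.0, 0.0], [0.0, 0.0, 0.0], [0.0, 0.0, 0.0]]}
```

Call:
carry_out(jaw=[-1,-1,-1,-1,-1], xyz=[[0,-0.006,0.006],[0,-0.006,0.006],[0,-0.006,0.006],[0,-0.006,0.006],[0,-0.006,0.006]], rotation=[[0,0,0],[0,0,0],[0,0,0],[0,0,0],[0,0,0]])

```text
time_s: 2.0
position: [0.5008, 0.2163, 0.0273]
tcp_rot: [0.027, -0.054, 0.925, -0.375]
ft_force: [-0.8, 3.8, 2.7]
grip_width: -0.0
finger_force: 1.7
```

Call:
carry_out(jaw=[-1,-1,-1,-1,-1], xyz=[[0,-0.006,0.006],[0,-0.006,0.006],[0,-0.006,0.006],[0,-0.006,0.006],[0,0,0]], rotation=[[0,0,0],[0,0,0],[0,0,0],[0,0,0],[0,0,0]])

```text
time_s: 2.5
position: [0.5024, 0.1889, 0.0248]
tcp_rot: [0.025, -0.054, 0.925, -0.376]
ft_force: [-0.6, -0.2, -0.7]
grip_width: 0.0002
finger_force: 0.0
```

```bash
cat > look.py <<'E'
from h import *
from bench import telemetry, snapshot
def look(n=None,cam="wrist",crop=None,f=None):
    o=telemetry.get_obs(); p,r=now(o); z=r.as_matrix()[:,2]
    print("tip",station(p+z*.011).round(1),"grasp",station(p-z*.008).round(1), "z",np.round(R.from_euler('z',-st[2]).apply(z),3), np.round(o["joint_pos"],2),round(o["time_s"],2),round(o["grip_width"],4),"F_st",R.from_euler('z',-st[2]).apply(o["ft_force"]).round(1))
    if n:
        s=snapshot(cam); pickle.dump((o,s),open(n+".pkl","wb")); im=s["image"][:,:,::-1]
        if crop: im=im[crop[1]:crop[3],crop[0]:crop[2]]
        k=min(800/im.shape[1],600/im.shape[0]); cv2.imwrite(f"pics/{n}.png",cv2.resize(im,None,fx=k,fy=k,interpolation=cv2.INTER_CUBIC)); print("scale",k)
    return o
E
python3 -c "from look import *; look()"
```

```text
tip [ -1.5 299.6  16.9] grasp [ -1.5 312.9  30.5] z [ 0.002 -0.699 -0.715] [ 0.66  0.59  1.55 -0.65  1.49 -0.81] 2.5 0.0002 F_st [-0.6 -0.1 -0.7]
```

Call:
carry_out(jaw=[-1,-1,-1,-1,-1], xyz=[[0,-0.003,0.007],[0,-0.004,0.006],[0,-0.005,0.005],[0,-0.005,0.005],[0,-0.005,0.005]], rotation=[[0,0,0],[0,0,0],[0,0,0],[0,0,0],[0,0,0]])

```text
time_s: 3.0
position: [0.5058, 0.1634, 0.0214]
tcp_rot: [0.026, -0.054, 0.925, -0.376]
ft_force: [-0.7, 3.0, 0.9]
grip_width: -0.0
finger_force: 1.3
```

Call:
carry_out(jaw=[-1,-1], xyz=[[0,-0.002,0.002],[0,0,0]], rotation=[[0,0,0],[0,0,0]])

```text
time_s: 3.2
position: [0.506, 0.1612, 0.0214]
tcp_rot: [0.026, -0.054, 0.925, -0.376]
ft_force: [-0.3, 0.3, -0.6]
grip_width: 0.0001
finger_force: 0.0
```

```bash
python3 -c "
from look import *; look('w2')
s=snapshot('top'); pickle.dump(s,open('t2.pkl','wb'))
a=s['image'][150:250,140:300,::-1]; a=cv2.resize(a,None,fx=5,fy=5,interpolation=cv2.INTER_CUBIC)
w=cv2.imread('pics/w2.png'); cv2.imwrite('pics/t2.png',a)"
```

```text
tip [ -1.4 271.6  13.6] grasp [ -1.4 284.9  27.2] z [ 0.002 -0.699 -0.716] [ 0.63  0.56  1.6  -0.67  1.45 -0.82] 3.2 0.0001 F_st [-0.3  0.3 -0.6]
scale 1.5625
```

View pics/w2.png

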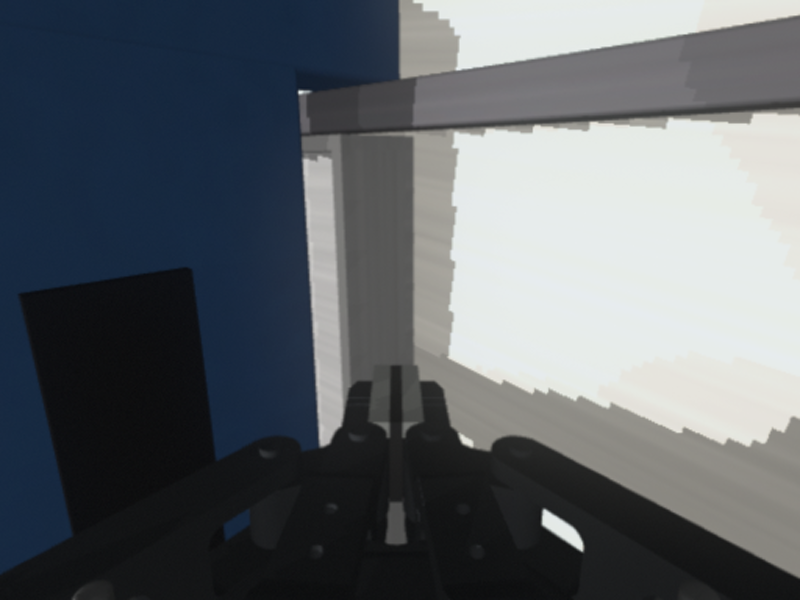

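The wrist view shows the tray wall with its top outer edge at x≈345 and foot at x≈413 near y=200. It is still a little outside the bridge's lower edge (x≈303).

```bash
python3 - <<'E'
from h import *
o,s=pickle.load(open("w2.pkl","rb"))
for uv,z in [((343,140),28),((347,340),28),((413,140),0),((413,330),0),((302,130),36),((316,420),36)]: print(uv,z,wray(o,s,np.array(uv)/1.5625,2,z).round(1))
E
```

```text
(343, 140) 28 [-76.6 268.   28. ]
(347, 340) 28 [-21.2 266.7  28. ]
(413, 140) 0 [-76.9 266.9   0. ]
(413, 330) 0 [-17.  267.2   0. ]
(302, 130) 36 [-79.  261.6  36. ]
(316, 420) 36 [  4.1 260.4  36. ]
```

Call:
carry_out(jaw=[-1,-1,-1,-1], xyz=[[0,-0.003,0.003],[0,-0.002,0.002],[0,-0.002,0.002],[0,0,0]], rotation=[[0,0,0],[0,0,0],[0,0,0],[0,0,0]])

```text
time_s: 3.7
position: [0.507, 0.1542, 0.0214]
tcp_rot: [0.026, -0.054, 0.925, -0.376]
ft_force: [0.3, 0.3, 0.6]
grip_width: 0.0004
finger_force: 0.4
```

```bash
python3 -c "
from look import *; look('w3',crop=(180,60,308,156))"
```

```text
tip [ -1.2 264.6  13.6] grasp [ -1.2 277.9  27.2] z [ 0.003 -0.698 -0.716] [ 0.62  0.55  1.61 -0.67  1.45 -0.82] 3.7 0.0004 F_st [0.4 0.2 0.6]
scale 6.25
```

View pics/w3.png

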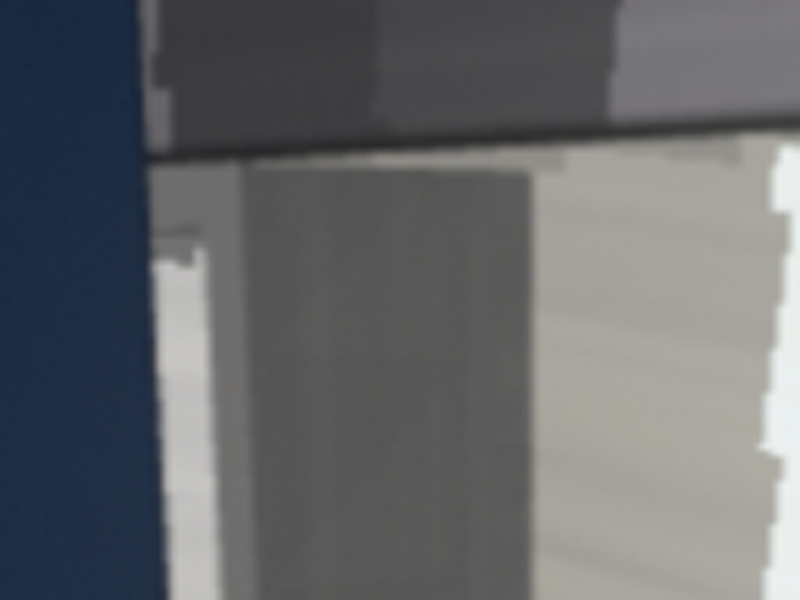

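```bash
python3 - <<'E'
from h import *
o,s=pickle.load(open("w3.pkl","rb"))
for uv,z in [((243,180),28),((255,580),28),((532,180),0),((532,580),0),((147,150),36),((165,580),36)]: print(uv,z,wray(o,s,np.array(uv)/6.25+[180,60],2,z).round(1))
E
```

```text
(243, 180) 28 [-76.7 260.7  28. ]
(255, 580) 28 [-50.8 260.4  28. ]
(532, 180) 0 [-77.1 260.4   0. ]
(532, 580) 0 [-47.3 260.6   0. ]
(147, 150) 36 [-78.3 261.2  36. ]
(165, 580) 36 [-51.8 260.9  36. ]
```

The tray's outer wall reads 260.5 mm against the bridge face at 261, so it is essentially home. I'll nudge it 1 mm more, back off, and go above the tote.

```bash
python3 - <<'E'
from h import *
plan([((0,263.5,13.6),45,11),((0,300,60),45,11),((5,290,230),45,-8),((17,-58,256),45,-8)],-0.3)
E
```

```text
{"jaw": [-0.3, -0.3, -0.3, -0.3, -0.3], "xyz": [[-0.002, -0.001, 0.001], [0.0, -0.005, -0.039], [0.0, -0.004, -0.039], [-0.002, -0.043, -0.031], [-0.001, -0.042, -0.032]], "rotation": [[0.012, 0.003, -0.007], [0.0, 0.0, 0.0], [0.0, 0.0, 0.0], [0.0, 0.0, 0.0], [0.0, 0.0, 0.0]]}
{"jaw": [-0.3, -0.3, -0.3, -0.3, -0.3], "xyz": [[-0.002, -0.043, -0.031], [-0.001, -0.042, -0.032], [-0.002, -0.044, 0.038], [-0.002, -0.044, 0.038], [-0.002, -0.044, 0.038]], "rotation": [[0.0, 0.0, 0.0], [0.0, 0.0, 0.0], [0.0, 0.0, 0.0], [0.0, 0.0, 0.0], [0.0, 0.0, 0.0]]}
{"jaw": [-0.3, -0.3, -0.3, -0.3, -0.3], "xyz": [[-0.002, -0.044, 0.038], [-0.002, -0.044, 0.038], [-0.002, -0.044, 0.038], [-0.002, -0.044, 0.038], [-0.002, -0.045, 0.038]], "rotation": [[0.0, 0.0, 0.0], [0.0, 0.0, 0.0], [0.0, 0.0, 0.0], [0.0, 0.0, 0.0], [0.0, 0.0, 0.0]]}
```

Call:
carry_out(jaw=[-1,-1,-1,-1,-0.3], xyz=[[0,-0.001,0.001],[0,0,0],[0,-0.005,-0.039],[0,-0.004,-0.039],[-0.002,-0.043,-0.031]], rotation=[[0,0,0],[0,0,0],[0.012,0.003,-0.007],[0,0,0],[0,0,0]])

```text
time_s: 4.25
position: [0.5032, 0.1844, 0.1056]
tcp_rot: [0.022, -0.058, 0.922, -0.383]
ft_force: [0.5, -0.0, 0.2]
grip_width: 0.0137
finger_force: 0.0
```

Call:
carry_out(jaw=[-0.3,-0.3,-0.3,-0.3,-0.3], xyz=[[-0.001,-0.042,-0.032],[-0.002,-0.043,-0.031],[-0.001,-0.042,-0.032],[-0.002,-0.044,0.038],[-0.002,-0.044,0.038]], rotation=[[0,0,0],[0,0,0],[0,0,0],[0,0,0],[0,0,0]])

```text
time_s: 4.75
position: [0.5245, 0.0808, 0.233]
tcp_rot: [0.025, -0.057, 0.922, -0.381]
ft_force: [0.5, 0.1, 0.2]
grip_width: 0.0296
finger_force: 0.0
```

Call:
carry_out(jaw=[-0.3,-0.3,-0.3,-0.3,-0.3], xyz=[[-0.002,-0.044,0.038],[-0.002,-0.044,0.038],[-0.002,-0.044,0.038],[-0.002,-0.044,0.038],[-0.002,-0.044,0.038]], rotation=[[0,0,0],[0,0,0],[0,0,0],[0,0,0],[0,0,0]])

```text
time_s: 5.25
position: [0.5573, -0.136, 0.2472]
tcp_rot: [0.023, -0.057, 0.922, -0.382]
ft_force: [-0.2, 0.4, -0.5]
grip_width: 0.0301
finger_force: 0.0
```

Call:
carry_out(jaw=[-0.3,-0.3], xyz=[[-0.002,-0.044,0.038],[0,0,0]], rotation=[[0,0,0],[0,0,0]])

```text
time_s: 5.45
position: [0.5638, -0.1819, 0.2513]
tcp_rot: [0.023, -0.054, 0.922, -0.383]
ft_force: [-0.8, 0.6, 0.2]
grip_width: 0.0301
finger_force: 0.0
```

```bash
python3 -c "
from look import *; look('w4')"
```

```text
tip [ 13.9 -76.1 243.5] grasp [ 14.  -62.6 256.9] z [-0.004 -0.708 -0.706] [ 0.03  0.03  1.77 -0.81  1.35 -1.47] 5.45 0.0301 F_st [-0.7  0.7  0.2]
scale 1.5625
```

View pics/w4.png

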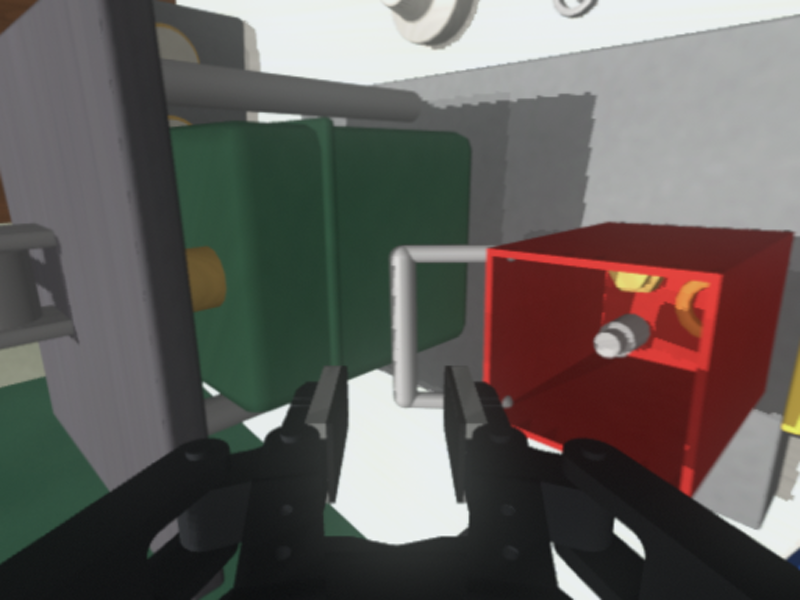

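The wrist view shows the bar from (402,255) to (404,400), between the fingers (tips at x≈335 and 455). The tote rim corners are at (488,250), (722,275) and (690,490).

```bash
python3 - <<'E'
from h import *
o,s=pickle.load(open("w4.pkl","rb"))
for n,uv,z in [("bar-",(402,262),185),("bar+",(404,393),185),("bar end-",(402,250),185),("bar end+",(404,404),185),("rim",(489,250),170),("rim",(722,274),170),("stop",(797,430),60),("plate",(110,10),275),("plate",(165,250),275)]: print(n,wray(o,s,np.array(uv)/1.5625,2,z).round(1))
E
```

```text
bar- [ -11.  -129.8  185. ]
bar+ [  54.1 -128.3  185. ]
bar end- [ -16.5 -129.8  185. ]
bar end+ [  60.  -128.3  185. ]
rim [-19.2 -93.3 170. ]
rim [-22.4  -9.7 170. ]
stop [68.6  8.3 60. ]
plate [-105.3 -183.5  275. ]
plate [ -23.7 -164.8  275. ]
```

```bash
python3 - <<'E'
from h import *
plan([((20,-129,185),45,-8,22)],-0.3)
E
```

```text
{"jaw": [-0.3, -0.3, -0.3, -0.3, -0.3], "xyz": [[-0.002, 0.001, 0.026], [-0.001, 0.0, 0.027], [-0.002, 0.001, 0.026], [-0.002, 0.0, 0.026], [-0.001, 0.001, 0.027]], "rotation": [[0.0, -0.001, -0.001], [0.0, 0.0, 0.0], [0.0, -0.001, -0.001], [0.0, 0.0, 0.0], [0.0, -0.001, -0.001]]}
```

Call:
carry_out(jaw=[-0.3,-0.3,-0.3,-0.3,-0.3], xyz=[[-0.002,0.001,0.026],[-0.001,0,0.027],[-0.002,0.001,0.026],[-0.002,0,0.026],[-0.001,0.001,0.027]], rotation=[[0,0,0],[0,0,0],[0,0,0],[0,0,0],[0,0,0]])

```text
time_s: 6.0
position: [0.579, -0.2434, 0.1778]
tcp_rot: [0.023, -0.057, 0.922, -0.382]
ft_force: [-0.1, 0.2, -0.3]
grip_width: 0.03
finger_force: 0.0
```

Call:
carry_out(jaw=[-0.3], xyz=[[0,0,0]], rotation=[[0,0,0]])

```text
time_s: 6.1
position: [0.5772, -0.244, 0.1755]
tcp_rot: [0.021, -0.057, 0.922, -0.381]
ft_force: [-0.2, 0.7, 0.1]
grip_width: 0.0298
finger_force: 0.0
```

```bash
python3 -c "
from look import *; look('w5')"
```

```text
tip [  19.6 -139.3  167.8] grasp [  19.7 -125.9  181.2] z [-0.004 -0.706 -0.708] [-0.09  0.14  1.8  -0.85  1.17 -1.44] 6.1 0.0298 F_st [-0.1  0.7  0.1]
scale 1.5625
```

View pics/w5.png

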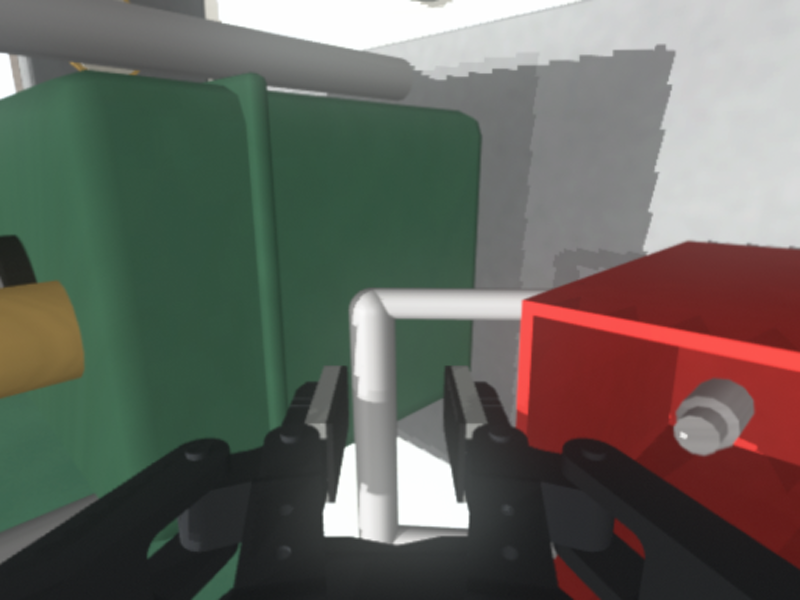

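The bar lies between the fingers at x≈375, while their middle is at x≈395, which is about 5 mm off along tool -y. I'll centre it, then close.

Call:
carry_out(jaw=[-0.3,-0.3,-1,-1,-1], xyz=[[0,-0.004,0],[0,-0.003,0],[0,0,0],[0,0,0],[0,0,0]], rotation=[[0,0,0],[0,0,0],[0,0,0],[0,0,0],[0,0,0]], grip_force=60)

```text
time_s: 6.65
position: [0.5796, -0.2477, 0.1831]
tcp_rot: [0.024, -0.057, 0.922, -0.382]
ft_force: [0.0, 1.4, 2.5]
grip_width: 0.0098
finger_force: 58.6
```

Call:
carry_out(jaw=[-1,-1], xyz=[[0,0,0],[0,0,0]], rotation=[[0,0,0],[0,0,0]])

```text
time_s: 6.85
position: [0.5796, -0.2479, 0.183]
tcp_rot: [0.024, -0.057, 0.922, -0.382]
ft_force: [-0.9, 1.6, 3.9]
grip_width: 0.0099
finger_force: 58.7
```

```bash
python3 -c "
from look import *; look()"
```

```text
tip [  21.6 -143.4  175.2] grasp [  21.6 -130.   188.6] z [ 0.001 -0.707 -0.707] [-0.09  0.13  1.79 -0.85  1.17 -1.46] 6.85 0.0099 F_st [-0.7  1.7  3.9]
```

Call:
carry_out(jaw=[-1,-1,-1,-1], xyz=[[0,0.003,-0.003],[0,0.003,-0.003],[0,0.002,-0.002],[0,0,0]], rotation=[[0,0,0],[0,0,0],[0,0,0],[0,0,0]])

```text
time_s: 7.25
position: [0.5784, -0.2396, 0.183]
tcp_rot: [0.024, -0.057, 0.922, -0.382]
ft_force: [-0.7, -2.4, 5.9]
grip_width: 0.01
finger_force: 58.8
```

Call:
carry_out(jaw=[-1,-1], xyz=[[0,0.001,-0.001],[0,0,0]], rotation=[[0,0,0],[0,0,0]])

```text
time_s: 7.45
position: [0.5784, -0.2387, 0.183]
tcp_rot: [0.024, -0.057, 0.922, -0.382]
ft_force: [-0.1, -4.8, 5.9]
grip_width: 0.0097
finger_force: 58.7
```

```bash
python3 -c "
from look import *; look('w6')"
```

```text
tip [  21.5 -134.2  175.3] grasp [  21.5 -120.8  188.7] z [ 0.    -0.708 -0.706] [-0.08  0.13  1.8  -0.85  1.18 -1.44] 7.45 0.0097 F_st [-0.6 -4.7  5.9]
scale 1.5625
```

```bash
cat > arc.py <<'E'
from h import *
import sys
a,b,st_,b1=map(float,sys.argv[1:5])  # from, to, step deg, y bias
d=np.array([-0.8,3.7]); w=[]
for f in np.linspace(a,b,int(round((b-a)/st_))+1)[1:]:
    g=np.radians(133.83-f); th=45*max(0,1-f/100)
    w.append(((21.5,173.3*np.cos(g)+d[0]+b1,60+173.3*np.sin(g)+d[1]),th,-8))
print([np.round(w[-1][0],1).tolist(),w[-1][1]]); plan(w,-1)
E
python3 arc.py 0 40 4 1
```

```text
[[21.5, -11.4, 236.6], np.float64(27.0)]
{"jaw": [-1, -1, -1, -1, -1], "xyz": [[0.0, 0.002, -0.017], [0.0, 0.003, -0.016], [0.0, 0.004, -0.016], [0.0, 0.006, -0.015], [0.0, 0.008, -0.014]], "rotation": [[-0.031, 0.0, 0.0], [-0.03, 0.0, 0.0], [-0.03, 0.0, 0.0], [-0.03, 0.0, 0.0], [-0.03, 0.0, 0.0]]}
{"jaw": [-1, -1, -1, -1, -1], "xyz": [[0.0, 0.009, -0.014], [0.0, 0.01, -0.012], [0.0, 0.012, -0.012], [0.0, 0.012, -0.011], [0.0, 0.014, -0.009]], "rotation": [[-0.03, 0.0, 0.0], [-0.03, 0.0, 0.0], [-0.03, 0.0, 0.0], [-0.03, 0.0, 0.0], [-0.03, 0.0, 0.0]]}
```

Call:
carry_out(jaw=[-1,-1,-1,-1,-1], xyz=[[0,0.002,-0.017],[0,0.003,-0.016],[0,0.004,-0.016],[0,0.006,-0.015],[0,0.008,-0.014]], rotation=[[-0.031,0,0],[-0.03,0,0],[-0.03,0,0],[-0.03,0,0],[-0.03,0,0]])

```text
time_s: 8.0
position: [0.5713, -0.1873, 0.2156]
tcp_rot: [0.018, -0.058, 0.949, -0.308]
ft_force: [-1.5, -7.7, 8.2]
grip_width: 0.0098
finger_force: 58.6
```

```bash
python3 -c "
from look import *; look('s7','scene',crop=(200,150,400,300))"
```

```text
tip [ 20.7 -81.  206.6] grasp [ 20.8 -69.8 222. ] z [-0.001 -0.587 -0.809] [-0.06  0.05  1.75 -0.65  1.28 -1.58] 8.0 0.0098 F_st [-2.5 -7.5  8.2]
scale 4.0
```

View pics/s7.png

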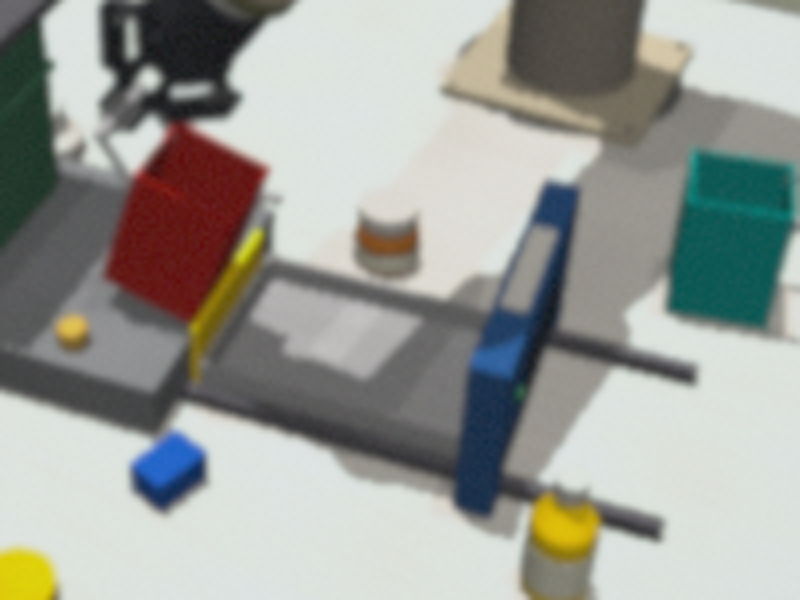

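The scene view shows the tote tilted about 20° with its lower front edge at the yellow stop (near (195,320)). The tray is home under the bridge. I'll continue.

```bash
python3 arc.py 20 72 4 0.5
```

```text
[[21.5, 81.5, 216.5], np.float64(12.600000000000001)]
{"jaw": [-1, -1, -1, -1, -1], "xyz": [[0.0, 0.007, -0.011], [0.0, 0.011, -0.013], [0.0, 0.011, -0.012], [0.0, 0.013, -0.01], [0.0, 0.013, -0.009]], "rotation": [[-0.026, 0.001, -0.001], [-0.03, 0.0, 0.0], [-0.03, 0.0, 0.0], [-0.03, 0.0, 0.0], [-0.03, 0.0, 0.0]]}
{"jaw": [-1, -1, -1, -1, -1], "xyz": [[0.0, 0.015, -0.008], [0.0, 0.015, -0.006], [0.0, 0.016, -0.005], [0.0, 0.016, -0.003], [0.0, 0.016, -0.002]], "rotation": [[-0.03, 0.0, 0.0], [-0.03, 0.0, 0.0], [-0.03, 0.0, 0.0], [-0.03, 0.0, 0.0], [-0.03, 0.0, 0.0]]}
{"jaw": [-1, -1, -1], "xyz": [[0.0, 0.017, 0.0], [0.0, 0.016, 0.002], [0.0, 0.016, 0.003]], "rotation": [[-0.03, 0.0, 0.0], [-0.03, 0.0, 0.0], [-0.03, 0.0, 0.0]]}
```

Call:
carry_out(jaw=[-1,-1,-1,-1,-1], xyz=[[0,0.007,-0.011],[0,0.011,-0.013],[0,0.011,-0.012],[0,0.013,-0.01],[0,0.013,-0.009]], rotation=[[-0.026,0,0],[-0.03,0,0],[-0.03,0,0],[-0.03,0,0],[-0.03,0,0]])

```text
time_s: 8.55
position: [0.5664, -0.1313, 0.2317]
tcp_rot: [0.017, -0.059, 0.97, -0.236]
ft_force: [-1.1, -2.8, 13.3]
grip_width: 0.0092
finger_force: 61.3
```

Call:
carry_out(jaw=[-1,-1,-1,-1,-1], xyz=[[0,0.015,-0.008],[0,0.015,-0.006],[0,0.016,-0.005],[0,0.016,-0.003],[0,0.016,-0.002]], rotation=[[-0.03,0,0],[-0.03,0,0],[-0.03,0,0],[-0.03,0,0],[-0.03,0,0]])

```text
time_s: 9.05
position: [0.5577, -0.0689, 0.2211]
tcp_rot: [0.01, -0.061, 0.986, -0.157]
ft_force: [1.3, -1.6, 3.5]
grip_width: 0.0096
finger_force: 64.9
```

```bash
python3 -c "
from look import *; look()"; python3 arc.py 60 100 4 0.5
```

```text
tip [ 21.8  41.2 210.6] grasp [ 21.8  47.1 228.7] z [ 0.001 -0.311 -0.95 ] [-0.02  0.    1.69 -0.32  1.41 -1.67] 9.05 0.0096 F_st [ 1.1 -1.8  3.5]
[[21.5, 143.7, 160.2], 0]
{"jaw": [-1, -1, -1, -1, -1], "xyz": [[0.0, 0.017, -0.002], [0.0, 0.016, 0.001], [0.0, 0.016, 0.004], [0.0, 0.016, 0.005], [0.0, 0.015, 0.006]], "rotation": [[-0.032, 0.001, 0.0], [-0.03, 0.0, 0.0], [-0.03, 0.0, 0.0], [-0.03, 0.0, 0.0], [-0.03, 0.0, 0.0]]}
{"jaw": [-1, -1, -1, -1, -1], "xyz": [[0.0, 0.015, 0.008], [0.0, 0.013, 0.009], [0.0, 0.013, 0.011], [0.0, 0.011, 0.011], [0.0, 0.01, 0.013]], "rotation": [[-0.03, 0.0, 0.0], [-0.03, 0.0, 0.0], [-0.03, 0.0, 0.0], [-0.03, 0.0, 0.0], [-0.03, 0.0, 0.0]]}
```

Call:
carry_out(jaw=[-1,-1,-1,-1,-1], xyz=[[0,0.016,0],[0,0.016,0.001],[0,0.016,0.004],[0,0.016,0.005],[0,0.015,0.006]], rotation=[[-0.03,0,0],[-0.03,0,0],[-0.03,0,0],[-0.03,0,0],[-0.03,0,0]])

```text
time_s: 9.55
position: [0.5506, -0.0145, 0.1936]
tcp_rot: [0.005, -0.061, 0.995, -0.079]
ft_force: [1.5, -1.8, -0.6]
grip_width: 0.0096
finger_force: 64.8
```

Call:
carry_out(jaw=[-1,-1,-1,-1,-1], xyz=[[0,0.015,0.008],[0,0.013,0.009],[0,0.013,0.011],[0,0.011,0.011],[0,0,0]], rotation=[[-0.03,0,0],[-0.03,0,0],[-0.03,0,0],[-0.03,0,0],[0,0,0]])

```text
time_s: 10.05
position: [0.5455, 0.0211, 0.159]
tcp_rot: [0.0, -0.061, 0.998, -0.016]
ft_force: [1.3, 2.0, 3.6]
grip_width: 0.0096
finger_force: 65.4
```

```bash
python3 -c "
from look import *; look('s8','scene',crop=(200,150,400,300))"; python3 arc.py 96 120 3 0.5
```

```text
tip [ 20.7 135.1 148. ] grasp [ 20.7 135.7 167. ] z [-0.002 -0.032 -0.999] [-0.03  0.04  1.74 -0.03  1.36 -1.72] 10.05 0.0096 F_st [1.5 1.8 3.6]
scale 4.0
[[21.5, 168.0, 105.1], 0]
{"jaw": [-1, -1, -1, -1, -1], "xyz": [[-0.001, 0.01, 0.007], [0.0, 0.006, 0.01], [0.0, 0.007, 0.01], [0.0, 0.005, 0.011], [0.0, 0.005, 0.011]], "rotation": [[-0.025, -0.001, 0.0], [-0.008, 0.0, 0.0], [0.0, 0.0, 0.0], [0.0, 0.0, 0.0], [0.0, 0.0, 0.0]]}
{"jaw": [-1, -1, -1], "xyz": [[0.0, 0.004, 0.011], [0.0, 0.004, 0.012], [0.0, 0.003, 0.011]], "rotation": [[0.0, 0.0, 0.0], [0.0, 0.0, 0.0], [0.0, 0.0, 0.0]]}
```

View pics/s8.png

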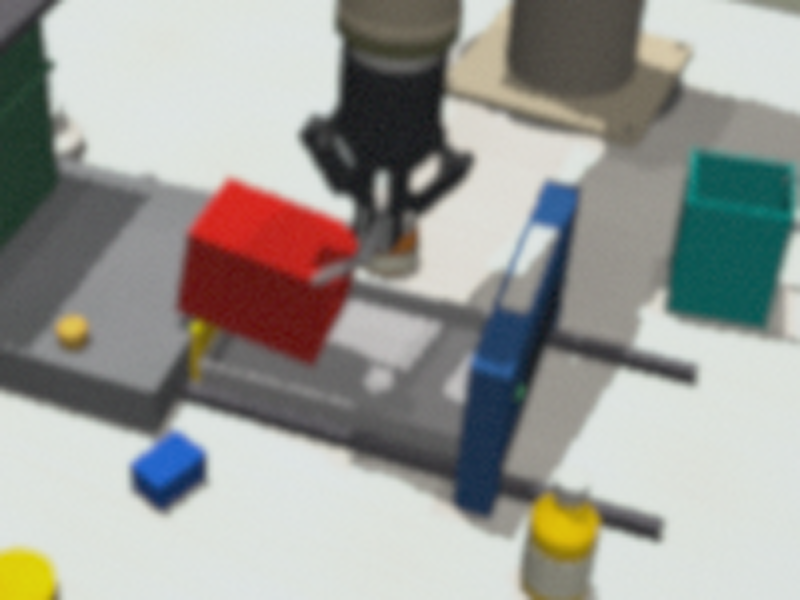

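The scene view shows the tote at about 95° over the stop, with the plug already in the tray near (378,380). I've used my 10 pictures, so I'll continue by the numbers.

Call:
carry_out(jaw=[-1,-1,-1,-1,-1], xyz=[[0,0.008,0.008],[0,0.006,0.01],[0,0.007,0.01],[0,0.005,0.011],[0,0.005,0.011]], rotation=[[-0.025,0,0],[-0.008,0,0],[0,0,0],[0,0,0],[0,0,0]])

```text
time_s: 10.6
position: [0.5431, 0.0436, 0.1218]
tcp_rot: [-0.0, -0.062, 0.998, 0.0]
ft_force: [0.3, 3.8, 4.8]
grip_width: 0.0094
finger_force: 66.3
```

Call:
carry_out(jaw=[-1,-1,-1], xyz=[[0,0.004,0.011],[0,0.003,0.009],[0,0,0]], rotation=[[0,0,0],[0,0,0],[0,0,0]])

```text
time_s: 10.9
position: [0.5419, 0.0491, 0.1061]
tcp_rot: [-0.001, -0.062, 0.998, 0.0]
ft_force: [0.7, 5.1, 2.8]
grip_width: 0.0091
finger_force: 67.1
```

```bash
python3 - <<'E'
from look import *
look()
ss={}
for n in("scene","top"):
    s=snapshot(n); ss[n]=s
pickle.dump(ss,open("s9.pkl","wb"))
# colour blobs
for n,s in ss.items():
    h=cv2.cvtColor(s["image"],cv2.COLOR_RGB2HSV)
    for c,(lo,hi) in {"orange":((8,120,90),(17,255,255)),"yellow/brass":((20,90,80),(34,255,255)),"red":((0,140,60),(5,255,255))}.items():
        m=cv2.inRange(h,lo,hi); k,_,stt,ce=cv2.connectedComponentsWithStats(m)
        print(n,c,[(stt[i,4],ce[i].round(0).tolist(),stt[i,:4].tolist()) for i in range(1,k) if stt[i,4]>6])
E
```

```text
tip [ 20.5 163.7  95.1] grasp [ 20.5 163.7 114.1] z [-0.002  0.001 -1.   ] [-0.    0.09  1.79  0.    1.27 -1.7 ] 10.9 0.0091 F_st [1.4 4.9 2.8]
scene orange [(np.int32(161), [336.0, 6.0], [327, 0, 21, 21]), (np.int32(8), [433.0, 3.0], [432, 1, 3, 5]), (np.int32(15), [452.0, 2.0], [450, 0, 5, 5]), (np.int32(15), [461.0, 4.0], [458, 3, 7, 3]), (np.int32(320), [425.0, 46.0], [415, 8, 22, 73]), (np.int32(7), [393.0, 21.0], [391, 20, 4, 3]), (np.int32(467), [448.0, 41.0], [434, 21, 35, 50]), (np.int32(962), [495.0, 67.0], [470, 23, 42, 89]), (np.int32(525), [381.0, 56.0], [368, 24, 25, 52]), (np.int32(7), [500.0, 27.0], [499, 26, 3, 4]), (np.int32(10), [507.0, 28.0], [506, 26, 4, 5]), (np.int32(31), [492.0, 32.0], [488, 29, 9, 8]), (np.int32(14), [506.0, 37.0], [504, 35, 5, 5]), (np.int32(9), [489.0, 60.0], [488, 58, 3, 5]), (np.int32(45), [434.0, 77.0], [431, 72, 6, 14]), (np.int32(8), [510.0, 76.0], [510, 75, 2, 4]), (np.int32(8), [434.0, 92.0], [434, 88, 2, 8]), (np.int32(935), [473.0, 142.0], [456, 114, 31, 55]), (np.int32(85), [152.0, 133.0], [145, 130, 16, 9]), (np.int32(465), [505.
[... 1195 characters left out ...]
9), [271.0, 222.0], [247, 199, 49, 46]), (np.int32(4096), [283.0, 355.0], [242, 316, 86, 68])]
top orange [(np.int32(728), [499.0, 282.0], [486, 266, 26, 34])]
top yellow/brass [(np.int32(1257), [272.0, 73.0], [221, 63, 102, 18]), (np.int32(21), [153.0, 158.0], [149, 156, 9, 4]), (np.int32(47), [471.0, 165.0], [469, 156, 4, 20]), (np.int32(57), [287.0, 162.0], [283, 158, 9, 9]), (np.int32(46), [473.0, 196.0], [471, 187, 4, 20]), (np.int32(57), [265.0, 218.0], [263, 209, 5, 18]), (np.int32(54), [474.0, 228.0], [472, 219, 5, 19])]
top red [(np.int32(1460), [168.0, 83.0], [139, 60, 54, 40]), (np.int32(13), [157.0, 106.0], [151, 106, 13, 1]), (np.int32(1301), [244.0, 197.0], [218, 179, 51, 35])]
```

Call:
carry_out(jaw=[-1,-1,-1,-1], xyz=[[0,0.002,0.006],[0,0.002,0.004],[0,0,0.002],[0,0,0]], rotation=[[0,0,0],[0,0,0],[0,0,0],[0,0,0]])

```text
time_s: 11.4
position: [0.5418, 0.0514, 0.0979]
tcp_rot: [-0.001, -0.062, 0.998, 0.0]
ft_force: [-0.1, 3.9, -0.3]
grip_width: 0.0093
finger_force: 67.9
```

```bash
cat > chk.py <<'E'
from look import *
def sray(s,uv,z):
    n=cv2.undistortPoints(np.array([[uv]],float),np.array(s["K"]),np.array(s["D"]))[0,0]
    d=q2R(s["orientation"]).apply([n[0],n[1],1]); o=np.array(s["xyz"]); return station(o+d*(z/1000-o[2])/d[2])
def chk():
    s=snapshot("scene"); h=cv2.cvtColor(s["image"],cv2.COLOR_RGB2HSV)
    for c,(lo,hi),z in [("orange",((8,120,90),(17,255,255)),8),("brass",((20,90,80),(34,255,255)),20)]:
        m=cv2.inRange(h,lo,hi); k,_,stt,ce=cv2.connectedComponentsWithStats(m)
        for i in range(1,k):
            if stt[i,4]>6:
                P=sray(s,ce[i],z)
                if abs(P[0])<90 and -60<P[1]<300: print(c,stt[i].tolist(),P.round(0))
    return s
E
python3 -c "
from chk import *
look(); s=chk(); pickle.dump(s,open('s10.pkl','wb'))
# tray strip past mouth, grey levels
g=cv2.cvtColor(s['image'],cv2.COLOR_RGB2GRAY); print(g[232:258:1,282:312:1])
for p in [(0,95,5),(0,200,5),(20,95,5)]: print(p,proj(s,pose(st,[p])))
"
```

```text
tip [ 20.8 166.1  86.9] grasp [ 20.8 166.  105.9] z [-0.001  0.001 -1.   ] [ 0.    0.1   1.79  0.    1.25 -1.69] 11.4 0.0093 F_st [ 0.3  3.9 -0.3]
orange [249, 229, 6, 5, 9] [ 10. -10.   8.]
orange [293, 243, 10, 11, 54] [ 29. 158.   8.]
brass [247, 230, 6, 15, 60] [49. -3. 20.]
brass [296, 236, 7, 7, 35] [  1. 152.  20.]
[[ 56  82 111 131 141 144 144 146 143 138 136 129 130 128 130 125 117 110
  116 132 158 174 178 183 190 194 192 189 178 161]
 [ 53  66  90 108 116 119 124 132 139 140 135 130 128 129 130 127 126 125
  130 152 175 188 191 191 194 193 193 189 176 153]
 [ 48  51  64  76  83  88 107 134 152 158 159 159 157 157 155 157 156 155
  154 165 181 189 194 194 195 195 190 185 167 137]
 [ 50  45  51  55  61  75 107 147 171 177 180 180 180 179 176 173 174 173
  169 167 172 183 189 193 194 191 184 170 150 124]
 [ 51  50  46  46  55  77 113 151 171 178 183 186 186 187 186 178 173 180
  175 164 156 165 181 189 190 186 173 151 128 114]
 [ 46  48  54  58  71  86 113 136 149 157 168 176 179 184 184 177 170 176
  178 165 146 155 176 189 187 177 153 128 114 107]
 [ 45  53  61  72  86  95 
[... 1897 characters left out ...]
3  99  97  98  94  96  94
   93  93  98  98  97 100 106 116 120 122 119 113]
 [ 92  89  90  89  89  92  92  95  92  94  98  96  92  94  94  95  96  93
   95  97  99  99  97  97 102 111 116 116 117 108]
 [ 91  93  89  88  89  89  88  91  92  91  93  90  90  89  92  93  92  94
   93  97  99  98  96  98  99 103 109 111 111  98]
 [ 93  93  92  90  90  92  91  92  91  89  88  88  91  90  90  89  91  93
   92  92  94  94  95  97 101 104 106 107 106 100]
 [ 90  90  92  90  94  91  94  96  94  88  84  83  84  88  87  88  89  90
   92  91  89  93  92  96  96  97 100 102 102 103]]
(0, 95, 5) [[282.214442  237.8040416]]
(0, 200, 5) [[312.86892711 246.28484203]]
(20, 95, 5) [[280.13413514 241.68796652]]
```

Call:
carry_out(jaw=[-1,-1,-1,-1], xyz=[[0,0,0.002],[0,0,0.002],[0,0,0],[0,0,0]], rotation=[[0,0,0],[0,0,0],[0,0,0],[0,0,0]])

```text
time_s: 11.85
position: [0.5422, 0.0519, 0.0958]
tcp_rot: [-0.0, -0.062, 0.998, 0.001]
ft_force: [-1.1, 9.2, 1.8]
grip_width: 0.0095
finger_force: 68.0
```

```bash
python3 -c "
from chk import *
look(); 
from bench import telemetry; print(telemetry.get_obs()['wrist_torque'])
s=snapshot('wrist'); o=telemetry.get_obs(); pickle.dump((o,s),open('w11.pkl','wb'))
# project tray points into wrist view to see which are visible
p,r=now(o); m=np.array(s['mount'])
for P in [(0,95,5),(0,140,5),(0,200,5),(0,232,147),(60,150,5),(-60,150,5),(-60,100,5),(-60,220,5),(20,168,105)]:
    c=m[:3,:3].T@(r.inv().apply(pose(st,[P])[0]-p)-m[:3,3]); q=np.array(s['K'])@c; print(P,(q[:2]/q[2]).round(0),c[2].round(3))
h=cv2.cvtColor(s['image'],cv2.COLOR_RGB2HSV)
for c,(lo,hi) in {'orange':((8,120,90),(17,255,255)),'brass':((20,90,80),(34,255,255)),'red':((0,140,60),(5,255,255))}.items():
    k,_,a,ce=cv2.connectedComponentsWithStats(cv2.inRange(h,lo,hi)); print(c,[(a[i].tolist()) for i in range(1,k) if a[i,4]>15])
"
```

```text
tip [ 21.2 166.5  84.8] grasp [ 21.2 166.4 103.8] z [-0.     0.001 -1.   ] [ 0.    0.1   1.79  0.    1.25 -1.69] 11.85 0.0095 F_st [0.  9.3 1.8]
[1.12959393 0.13164338 0.06374804]
(0, 95, 5) [152. 173.] 0.228
(0, 140, 5) [215. 173.] 0.228
(0, 200, 5) [299. 173.] 0.228
(0, 232, 147) [478. 282.] 0.092
(60, 150, 5) [230. 249.] 0.245
(-60, 150, 5) [227.  84.] 0.211
(-60, 100, 5) [151.  84.] 0.211
(-60, 220, 5) [333.  84.] 0.211
(20, 168, 105) [255. 269.] 0.138
orange [[220, 197, 20, 37, 408]]
brass [[227, 168, 13, 7, 40]]
red [[0, 154, 194, 213, 27998], [162, 167, 24, 3, 49], [137, 327, 9, 5, 18]]
```

```bash
python3 -c "
from chk import *
o,s=pickle.load(open('w11.pkl','rb'))
for n,uv,z in [('gasket',(230,215),8),('nut',(233,171),24)]: print(n,wray(o,s,uv,2,z).round(0))
im=s['image'][60:250,180:380].astype(float); im=cv2.resize(im,(40,38),interpolation=cv2.INTER_AREA)
g=im.mean(2).astype(int); sat=(im.max(2)-im.min(2)).astype(int)
for v in range(38): print(60+v*5,' '.join('%3d%s'%(g[v,u],'*' if sat[v,u]>40 else ' ') for u in range(40)))
"
```

```text
gasket [ 31. 151.   8.]
nut [ -5. 154.  24.]
60 123  144  134  123  118  122  136  131  119  117  142  138  126  121  127  146  133  117  115  115  114  114  113  116  117  125  127  125  125  136  135  119  129  143  133  120  116  116   92   46 
65 216  227  230  227  221  211  224  229  225  214  222  230  226  220  216  229  226  214  160  132  132  131  131  131  130  147  152  151  168  225  219  205  197  206  204  201  137  123   89   47 
70 230  230  230  230  230  230  230  230  230  230  230  230  230  230  229  229  226  221  158  133  132  132  132  131  132  151  153  152  184  226  219  209  208  207  205  203  150  123   83   47 
75 230  230  230  230  230  230  230  230  230  230  230  230  230  230  230  229  227  224  150  137  136  136  136  136  137  158  157  157  199  228  220  215  214  213  211  210  157  126   77   48 
80 230  230  230  230  230  230  230  230  230  230  230  230  230  230  230  230  225  217  140  134  134  133  133  133  138  154  154  153  209  226  214  210  208  207  206  204  138  123   68   48 
85 229  230  230  230  230  230  230  23
[... 5987 characters left out ...]
114  111  107  103   96  105  124  118  118  118  117  117  116   61   36   35   34   32 
235  61*  61* 109  120  121  121  121  121  121  151   70   68   87  107  114  109   98   75   70   83   96  113  120  120  126  119  110  120  125  120  120  120  119  119  119   54   35   34   33   32 
240  60*  60* 104  118  118  118  118  108   96  116   69   64   85  107  114  109   97   70   69   70   71   89  114  129  133  134  131  134  128  120  120  120  120  120  118   47   34   33   33   31 
245  59*  59* 100  118  118  119  101   37   31   55   69   59   68  106  113  109   94   48   69   67   34   32   66  111  117  124  128  135  124  120  120  120  120  120  117   40   34   33   32   31
```

Call:
carry_out(jaw=[-1,-1,-1], xyz=[[0,0.002,0],[0,0,0],[0,0,0]], rotation=[[0,0,0],[0,0,0],[0,0,0]])

```text
time_s: 12.2
position: [0.5421, 0.0523, 0.0957]
tcp_rot: [-0.0, -0.061, 0.998, -0.0]
ft_force: [-0.1, 1.9, 1.0]
grip_width: 0.0093
finger_force: 67.8
```

```bash
python3 -c "
from chk import *
look(); o,s=pickle.load(open('w11.pkl','rb')); print('plug?',wray(o,s,(292,230),2,14).round(0))"
```

```text
tip [ 21.2 166.9  84.7] grasp [ 21.2 166.9 103.7] z [-0. -0. -1.] [ 0.    0.1   1.79 -0.    1.24 -1.69] 12.2 0.0093 F_st [0.1 1.9 1. ]
plug? [ 40. 196.  14.]
```

Call:
carry_out(jaw=[-0.65,-0.6,-0.5,-0.45,-0.45], xyz=[[0,0,0],[0,0,0],[0,0,0],[0,0,0],[0,0,0]], rotation=[[0,0,0],[0,0,0],[0,0,0],[0,0,0],[0,0,0]], grip_force=20)

```text
time_s: 12.7
position: [0.5422, 0.0524, 0.0958]
tcp_rot: [-0.0, -0.061, 0.998, -0.0]
ft_force: [0.1, 0.3, 0.0]
grip_width: 0.0235
finger_force: 0.0
```

```bash
python3 -c "
from chk import *
look(); chk()"
```

```text
tip [ 21.3 166.9  84.8] grasp [ 21.3 166.9 103.8] z [-0. -0. -1.] [ 0.    0.1   1.79 -0.    1.24 -1.69] 12.7 0.0235 F_st [0.1 0.3 0. ]
orange [249, 228, 6, 6, 9] [  8. -11.   8.]
orange [293, 243, 10, 11, 56] [ 29. 158.   8.]
brass [247, 229, 6, 16, 63] [48. -4. 20.]
brass [296, 236, 7, 8, 40] [ -0. 153.  20.]
```

Call:
carry_out(jaw=[-0.45,-0.45,-0.45,-0.45,-0.45], xyz=[[0,0,-0.01],[0,0,-0.015],[0,0,-0.03],[0,0,-0.055],[0,0,-0.055]], rotation=[[0,0,0],[0,0,0],[0,0,0],[0,0,0],[0,0,0]])

```text
time_s: 13.25
position: [0.5417, 0.0526, 0.2214]
tcp_rot: [-0.0, -0.061, 0.998, 0.0]
ft_force: [0.3, -0.2, 0.1]
grip_width: 0.0236
finger_force: 0.0
```

Call:
carry_out(jaw=[-0.45,-0.45,-0.45,-0.45,-0.45], xyz=[[0,0,-0.055],[0,0,-0.055],[0.04,0.04,0],[0.04,0.04,0],[0.04,0.04,0]], rotation=[[0,0,0],[0,0,0],[0,0,0],[0,0,0],[0,0,0]])

```text
time_s: 13.75
position: [0.441, 0.1314, 0.3037]
tcp_rot: [0.001, -0.061, 0.998, 0.0]
ft_force: [-0.2, 0.6, 1.1]
grip_width: 0.0234
finger_force: 0.0
```

Call:
carry_out(jaw=[-0.45,-0.45,-0.45,-0.45,-0.45], xyz=[[0.02,0.06,0],[0.02,0.06,0],[0.02,0.06,0],[0.02,0.06,0],[0,0,0]], rotation=[[0,0,0],[0,0,0],[0,0,0],[0,0,0],[0,0,0]])

```text
time_s: 14.25
position: [0.3573, 0.3065, 0.3035]
tcp_rot: [0.0, -0.065, 0.998, 0.001]
ft_force: [-0.6, -0.9, -0.5]
grip_width: 0.0236
finger_force: 0.0
```

```bash
python3 - <<'E'
from chk import *
look(); chk()
s=snapshot("top"); pickle.dump(s,open("t12.pkl","wb"))
h=cv2.cvtColor(s["image"],cv2.COLOR_RGB2HSV)
m=cv2.inRange(h,(0,140,60),(5,255,255))|cv2.inRange(h,(175,140,60),(180,255,255))
k,_,a,ce=cv2.connectedComponentsWithStats(m); print("red",[a[i].tolist() for i in range(1,k) if a[i,4]>15])
print("proj stop/lip/tray end",[proj(s,pose(st,[P])).round(0).tolist() for P in [(20,0,60),(20,95,5),(0,110,100),(70,250,10),(-70,250,10),(75,136,28),(-75,136,28),(0,232,147)]])
im=s["image"][178:240,186:262]; g=cv2.cvtColor(im,cv2.COLOR_RGB2GRAY).astype(int); hs=cv2.cvtColor(im,cv2.COLOR_RGB2HSV)
for v in range(0,62,2): print(178+v,' '.join('%3d%s'%(g[v,u],'*' if hs[v,u,1]>90 else ' ') for u in range(0,76,2)))
E
```

```text
tip [-131.1  441.9  292.5] grasp [-131.1  441.8  311.5] z [ 0.001  0.003 -1.   ] [ 0.6  -0.24  1.74  0.    1.65 -1.1 ] 14.25 0.0236 F_st [-0.7 -0.9 -0.5]
orange [249, 228, 6, 6, 8] [  8. -12.   8.]
orange [293, 243, 10, 10, 50] [ 28. 158.   8.]
brass [247, 229, 7, 16, 63] [48. -4. 20.]
brass [296, 236, 7, 7, 40] [ -0. 153.  20.]
red [[139, 60, 54, 40, 1467], [217, 180, 52, 34, 1383]]
proj stop/lip/tray end [[[264.0, 196.0]], [[233.0, 202.0]], [[226.0, 206.0]], [[181.0, 192.0]], [[186.0, 237.0]], [[217.0, 185.0]], [[223.0, 234.0]], [[181.0, 211.0]]]
178 126  130  130  131  132  132  132  131  131  131  132  132  131  131  131  131  127  121  121  119  106   85   85   73   65   63   64   62   61   61   64   61   58   61   70   65   53   53*
180 122  130  131  131  131  131  131  131  131  123  122  121  108   93   88   77   69   63   64   62   60   60   61   60   58   56   65   66   68   50*  58   40*  81   91  104  114   95  102*
182 108  127  122  122  118   97   89   79   74   64   65   64   63   61   61   63   59   56   59   69   63   73   79   91  102  113  102   77*  57*  46*  36
[... 4767 characters left out ...]
130  130  131  131  126  120  124  126  130  120  111  112  123  112  101   98   91   74   70   75   67   65   65   66 
234  10*  11*  86  124  125  128  131  130  130  131  131  124  122  122  105  109  111  109  121  116  113  107   95   71   68   70   72   62   63   64   65   64   65   68   73   75   75   94 
236  11*  13*  82  122  119  119  123  109  107  110  116  119  111  109  108   89   65   71   76   67   62   64   63   63   62   63   68   73   70   85   96  101  105  119  129  129  129  131 
238   9*  10*  69  109  107  107   93  112   69   68   73   70   63   64   65   65   64   65   67   70   74   74   92   98  102  109  126  128  128  131  131  132  131  131  132  131  132  132
```

```bash
python3 - <<'E'
from chk import *
o,s7=pickle.load(open("s7.pkl","rb")); s=snapshot("scene"); d0=pickle.load(open("s0.pkl","rb")); t=pickle.load(open("t12.pkl","rb"))
G=lambda s:cv2.cvtColor(s["image"],cv2.COLOR_RGB2GRAY)
def cmp(a,b,uv,w,n):
    u,v=np.round(uv).astype(int); p=G(a)[v-w:v+w,u-w:u+w]; q=G(b)[v-w-4:v+w+4,u-w-4:u+w+4]
    r=cv2.matchTemplate(cv2.resize(q,None,fx=4,fy=4,interpolation=2),cv2.resize(p,None,fx=4,fy=4,interpolation=2),cv2.TM_CCOEFF_NORMED); _,m,_,l=cv2.minMaxLoc(r); print(n,(np.array(l)/4-4),round(m,3),"absdiff",cv2.absdiff(p,G(b)[v-w:v+w,u-w:u+w]).mean().round(1))
for P in [(-73,13,28),(73,13,28),(75,200,28)]: cmp(s7,s,proj(s,pose(st,[P]))[0],7,("tray",P))
for n,uv in {"bottle":(152,162),"jar":(238.5,255),"spanner":(300,255),"regulator":(359,250),"cap":(287,162),"block":(247,149),"turq":(142,291)}.items(): cmp(d0["top"],t,uv,11,n)
for n,uv in {"plug":(199,197),"nut":(213,207),"gasket":(212,199)}.items(): print(n,sray(t,uv,14).round(0))
w=snapshot("wrist"); 
E
```

```text
('tray', (-73, 13, 28)) [-4.  4.] 0.648 absdiff 67.0
('tray', (73, 13, 28)) [-0.25  0.25] 0.862 absdiff 7.5
('tray', (75, 200, 28)) [ 1.5 -2.5] 0.82 absdiff 22.3
bottle [0. 0.] 0.999 absdiff 2.2
jar [0. 0.] 0.998 absdiff 2.4
spanner [0. 0.] 0.992 absdiff 2.5
regulator [0. 0.] 0.999 absdiff 2.2
cap [0. 0.] 0.999 absdiff 2.1
block [0. 0.] 1.0 absdiff 2.0
turq [0.25 0.5 ] 0.875 absdiff 13.0
plug [ 46. 195.  14.]
nut [ 10. 157.  14.]
gasket [ 35. 157.  14.]
```

```bash
python3 - <<'E'
from chk import *
o=look(); s=snapshot("wrist"); p,r=now(o); m=np.array(s["mount"])
def wp(P):
    c=m[:3,:3].T@(r.inv().apply(pose(st,[P])[0]-p)-m[:3,3]); return cv2.projectPoints(c.reshape(1,1,3),np.zeros(3),np.zeros(3),np.array(s['K']),np.array(s['D']))[0].ravel()
g=cv2.cvtColor(s["image"],cv2.COLOR_RGB2GRAY).astype(int)
for x in (-60,-40,0,40,60):
    a,b=wp((x,262,36)),wp((x,261,28)); c=wp((x,290,0)); print(x,"bridge edge",a.round(1),"wall top home",b.round(1),"foot",wp((x,261,0)).round(1),"y290",c.round(1), "y=262 z147",wp((x,262,147)).round(1))
    v=int(round(b[1])); u=int(b[0]); 
    if 0<=v<384: print(u-14,g[v,max(0,u-14):u+30])
E
```

```text
tip [-128.4  436.6  291.8] grasp [-128.4  436.6  310.8] z [ 0.001 -0.    -1.   ] [ 0.59 -0.24  1.74 -0.    1.65 -1.11] 14.45 0.0234 F_st [ 0.2 -0.5  0.9]
-60 bridge edge [119.4 209.2] wall top home [121.1 207.2] foot [128.9 200.7] y290 [149.4 200.7] y=262 z147 [ 73.5 246.9]
107 [ 23  24  25  23  24  23  24  25  24  24  25  28  42  59  41  38  37  38
  38  39  40  46  70  98 101 102 101 102 103 104 104 104 105 105 105 105
 106 106 112 140 147 148 148 148]
-40 bridge edge [121.2 223.3] wall top home [122.8 221.1] foot [130.4 214. ] y290 [150.7 213.9] y=262 z147 [ 76.6 265.3]
108 [ 21  21  21  21  21  22  21  22  22  23  24  24  28  41  52  38  37  37
  37  37  37  39  54  93 102 103 103 104 103 104 104 103 104 103 104 104
 104 106 119 142 147 148 148 148]
0 bridge edge [124.5 250.6] wall top home [126. 248.] foot [133.3 239.4] y290 [153.  239.4] y=262 z147 [ 82.4 300.2]
111 [ 14  16  15  15  19  20  21  22  22  22  22  23  25  39  55  41  36  35
  36  36  37  38  50  81 101 103 103 103 103 103 103 104 104 104 104 104
 103 104 109 141 148 148 148 148]
40 bridge edge [127.6 276.6] wall top home [129.  273.6] foot [136.  263.8] y290 [155.3 263.7] y=262 z147 [ 87.6 332.9]
114 [ 13  15  15  15  15  18  20  21  21  21  20  20  23  33  45  45  36  35
  35  35  36  37  51  79 101 103 102 103 103 104 103 103 103 104 104 104
 104 103 109 143 147 147 147 147]
60 bridge edge [129.  289.1] wall top home [130.4 286. ] foot [137.2 275.6] y290 [156.3 275.5] y=262 z147 [ 90.1 348.6]
116 [ 14  14  13  14  13  16  16  16  17  16  16  15  17  16  19  16  17  17
  17  19  19  18  19  20  19  20  20  18  20  19  20  21  20  20  22  21
  22  22  22  24  52 125 143 144]
```

```bash
python3 -c "
from bench import env; print(env.job_done())"
```

```text
the job is handed in; nothing more can be done
None
```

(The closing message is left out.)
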